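# Free the burr carrier of the coffee grinder and hold it over the chamber

## Task

The hopper is already off the coffee grinder: now take out its upper burr carrier so that the chamber can be brushed. It is screwed in with a quick thread that may be right- or left-handed, which cannot be seen: grip its bridge handle, feel gently which way it stops dead and which way it gives, never wrench it against the stop, unscrew it the way it gives, and only then lift it straight out. Finish while still holding the carrier in the gripper, level and still, centred about ten centimetres above the mouth of the grinder so that loose grounds drop back in, and leave the other things on the worktop where they are.

Things in the scene. Friction and masses are not known exactly. Their poses are not given: they have to be found in the camera images.
- grinder: Aluminium coffee grinder, 206 x 118 x 187 mm, firm on the worktop, cannot be moved. Origin on the worktop, straight below the axis of the burr chamber; its x axis points from the chamber back to the motor housing, z up. Round head (59 mm radius) with the chamber in front; boxy motor housing 46 to 156 mm behind the axis. Nothing on it but the carrier stands higher than 189 mm.
- mouth (a point): Centre of the mouth of the grinder's chamber, on the chamber axis, 185 mm above the worktop, level with the top of the head, where the carrier's flange is seated. The chamber is a well of 38 mm radius. z up.
- carrier: Upper burr carrier, 0.2 to 0.33 kg, screwed into the chamber: a grey round flange, 85 mm across and 6 mm thick, whose underside rests on the mouth, a barrel and steel burr reaching 36 mm below, a black bridge handle on top. Origin on its axis at the underside of the flange; z up; the handle runs along its y axis. At the start its axes agree with the grinder's to 0.04 rad.
- lugs (a point): Point on the carrier's axis, 16.5 mm below the flange, midway between its two lugs, which catch under an interrupted thread: no pulling it out as it stands. The wrong way it stops dead within 0.2 rad (over 0.5 N m after 0.1 rad more); the right way, which differs between starts, it turns with under 0.2 N m and lifts straight out once turned 1.0 to 1.8 rad. It need not rise while turning.
- handle (a point): Top middle of the carrier's bridge handle, 32 mm above the flange's underside. The handle is an upright bar 10 mm thick (along carrier x) and 50 mm long (along carrier y), to be gripped across its thickness from straight above. A foot 16 mm wide reaches up to 10 mm above the flange's underside: fingertips stay above that, 22 mm below this point.
- hopper: Bean hopper, clear funnel with black rims, 120 mm diameter, 100 mm high, stood upside down; origin under its centre. Leave it.
- brush: Slim grinder brush with wooden handle lying beside the grinder, 158 mm long along its x, 22 mm wide, 11 mm high; leave it.
- tamper: Tamper, 58 mm diameter, 86 mm high, standing; origin under its centre. Leave it.
- scoop: Brass coffee scoop, 44 x 138 x 22 mm, lying; leave it.
- small_mug: Small patterned espresso mug, 58 x 84 x 49 mm; leave it.
- egg_timer: Round cream kitchen timer, 67 x 67 x 59 mm; leave it.

How it is judged:
On the way:
1. the carrier is turned at least 0.7 rad out of its thread while its flange is still within 12 mm of the mouth (angle between the x axis of carrier and the x axis of grinder, either way round above 0.7 rad and z of carrier in the frame of mouth below 0.012 m and horizontal distance between carrier and mouth below 0.008 m), for 0.1 s.
At the end, for the whole second after the job is handed in: The carrier hangs still in the gripper (slower than 3 cm/s), level within 0.2 rad, the underside of its flange 6 to 15 cm above the mouth of the grinder and within 3 cm of the chamber axis, touched by the fingers and not by the grinder (z of carrier in the frame of mouth between 0.06 and 0.15 m and horizontal distance between carrier and mouth below 0.03 m and angle between carrier's own z axis and vertical below 0.2 rad and contact force between the fingers and carrier above 2 N and contact force between carrier and grinder below 0.1 N and linear speed of carrier below 0.03 m/s); the arm keeps its last pose, push and grip.
It fails at once if the carrier is wrenched against its stop or crushed (finger forces on it over 600 N in sum, some 6 N m; a full grip of 120 N makes about 300 N) (contact force between the fingers and carrier above 600 N).
It fails at once if a thing on the worktop beside the grinder is shifted by more than 3 cm (distance of any of hopper, brush, tamper, scoop, small_mug, egg_timer from where it was at the start of the episode above 0.03 m).
It also fails if it takes over 45 s, if anything falls off the work surface, if the arm or the gripper's body presses on something with over 40 N, if the wrist force passes 120 N, or if a joint passes its speed limit or range.

## Robot

A 7-joint arm with a two-finger parallel gripper is mounted at the origin on a cart in front of the work surface, level with it; the furniture and walls round the work are solid. World frame = base frame: x ahead of the robot, y to its left, z up, the work surface at z = 0. Lengths are in m, angles in rad, forces in N, time in s.
With the tool pointing down it reaches from about 0.4 to 0.875 m from the base axis. Payload 19.3 kg.
Tool frame: the origin (TCP) lies at the very end of the fingers, on their centre line; the grasp point (between the pads) lies 19 mm behind it; z points along the fingers, y is the line along which they close (so a half turn about z gives the same grasp; the last joint's range is limited). The gripper opens to 85 mm and grips with 20 to 120 N. Pads are 22 mm wide; open, the fingers measure 114 mm over their backs; the gripper's body (76 mm by 85 mm) begins 54 mm behind the grasp point. The pads swing forward as they close: fully open they stand 13 mm farther back than shut.
Start: joints at [-1.412, 0.521, -0.036, 1.599, 0.021, 1.021, -0.113], TCP at [0.142, 0.609, 0.231] pointing down, gripper open.
Joint ranges: [-2.91, 2.91], [-0.3, 2.13], [-1.5, 1.42], [0.17, 2.43], [-1.26, 4.41], [0.16, 1.93], [-2.52, 2.52]. Speed limits (rad/s): [1.89, 1.89, 2.39, 2.39, 3.01, 3.01, 3.01].

## Interface

Orientations are given as [roll, pitch, yaw] about the fixed x, y, z axes, in that order (R = Rz(yaw) Ry(pitch) Rx(roll)).
In Python, from workcell import bot gives the robot as it stands. The module is installed in compiled form; this text tells all that it offers.
- The arm moves only by the tool apply_moves, never from a script. Its arguments are lists of equal length, an entry for each row: "claw": the finger opening in m, from 0 to 0.0854; "xyz": the shift along the tool's x, y, z in m, a list of three; "twist": the turn, a rotation vector about the tool's x, y, z in rad, a list of three. A call has 1 to 20 rows; each row shifts and turns the commanded pose from where the row before left it, along the tool's axes as they then stand; what a row does not reach is not made up. A row lasts 1/10 s, in which the tool goes at most 50 mm and 8.59 degrees, less where a joint would pass 70% of its speed; a pose out of reach is approached as far as the arm can. A call with a gripper value outside its range is refused whole. The fingers move at their own pace and stop on an object; "force" is the grip in N (left out, the last holds). Time passes only in rows, so rows that do not move let the fingers close. It gives the time, the measured TCP pose, the force, the opening and the grip force at its end, in the units of the state.
- bot.observe(): the state, without advancing time (a new reading comes with each control period).
- bot.grab_frame(name): name is "scene" or "side" or "wrist"; returns a dict with "img" (480x640x3 uint8, red, green, blue), "vfov" (degrees; the focal length in pixels is half the picture's height over the tangent of half this angle, whatever the lens; pixels are square), "cx", "cy" (the principal point, pixels), "distortion" ([k1, k2, p1, p2, k3] as OpenCV has them; the pictures are not rectified), "view" (4x4, takes a point from world to camera coordinates). Camera axes: x right, y up, looking along -z (the intrinsics and any distortion apply to the point x, -y, -z); pixel columns grow to the right and rows downward; lengths in m; the calibration is good to about 2 mm. A picture is of the moment at which its call begins. There is no depth.
- bot.job_done(): hands the job in; it is judged then, once.
Trained networks look in the newest picture that a camera, given by its name, has taken for a name from the list of things; names that differ only in an ending like _2 or _b are one class to them, and where a whole thing is asked for, a point or a joint stands for the part that bears it (a point fixed in the world has none). Each returns a list of dicts, best first, with "score" (0 to 1); they miss things now and then, are a little off and sometimes report something else, mostly with a low value. They report only what shows in the picture. A call takes as long as a camera call.
- bot.find_in(camera, query): "position" ([x, y, z] in m, in world coordinates, good to about 4 mm: the middle of the surface that is visible of it).
The state is a dict: "clock": time; "qpos": joint angles; "qd": joint speeds; "joint_efforts": joint torques, N m; "position": TCP position; "tool_rot": TCP orientation; "force": force on the tool from outside, world axes, zero at the start; "moment": the same for the moment, N m; "grip_width": finger opening in m; "finger_force": force on a finger pad.
Only numpy, scipy, OpenCV 4.12 (cv2) and the standard library are available. Lean on these libraries where they do the work, as an engineer would, in place of code of your own. Each camera call takes 0.05 s, during which the arm holds its last target. There are 200 camera calls.

## Working session

There is one attempt and no reset: what is moved stays moved. The work goes in short steps, Python scripts to look and compute and a tool call to move; the robot and the scene stay as the last step left them, time stands still between calls to the robot, and variables do not carry over. Pictures are saved under pics/ and viewed, at most 10 in all, crops included, and the job is handed in when it is done.

Besides the shell and the picture viewer there is one more tool, called after "Call:" as name(argument=value, ...) on one line, values as JSON. apply_moves: Moves the arm, as the interface text tells. Its arguments: {"type":"object","properties":{"claw":{"type":"array"},"xyz":{"type":"array"},"twist":{"type":"array"},"force":{"type":"number"}},"required":["claw","xyz","twist"]}

```bash
mkdir -p pics; python3 - <<'E'
from workcell import bot
import cv2
s=bot.observe(); print({k:s[k] for k in('clock','position','tool_rot','grip_width','force')})
for c in('scene','side'):
    f=bot.grab_frame(c); cv2.imwrite(f'pics/{c}0.png',f['img'][:,:,::-1])
    for q in('grinder','carrier','handle','mouth','hopper','brush','tamper'):
        print(c,q,[(d['position'],d['score']) for d in bot.find_in(c,q)[:2]])
E
```

```text
{'clock': 0.0, 'position': array([0.14168517, 0.60840039, 0.23072372]), 'tool_rot': array([-3.14049006e+00,  5.57327255e-05,  2.91279161e+00]), 'grip_width': 0.08523610482660694, 'force': array([ 0.65280714, -0.23699643, -0.37123603])}
scene grinder [([0.5155, -0.0585, 0.1358], 0.93), ([0.6206, 0.3168, 0.0435], 0.55)]
scene carrier [([0.4449, -0.1009, 0.1918], 0.58)]
scene handle []
scene mouth [([0.5156, -0.0601, 0.1372], 0.7), ([0.4478, -0.1026, 0.1881], 0.24)]
scene hopper [([0.475, 0.3193, 0.0534], 0.58)]
scene brush [([0.3826, -0.032, 0.01], 0.71)]
scene tamper [([0.492, 0.0222, 0.0291], 0.85)]
side grinder [([0.4891, -0.0607, 0.1393], 0.87)]
side carrier [([0.4425, -0.1015, 0.1903], 0.9)]
side handle []
side mouth [([0.4881, -0.0598, 0.1418], 0.95)]
side hopper [([0.4498, 0.3227, 0.0572], 0.58), ([0.4416, -0.1034, 0.1925], 0.29)]
side brush [([0.3763, -0.0317, 0.0117], 0.84)]
side tamper [([0.4857, 0.0254, 0.0222], 0.82), ([0.4461, 0.3186, 0.0572], 0.58)]
```

View pics/scene0.png

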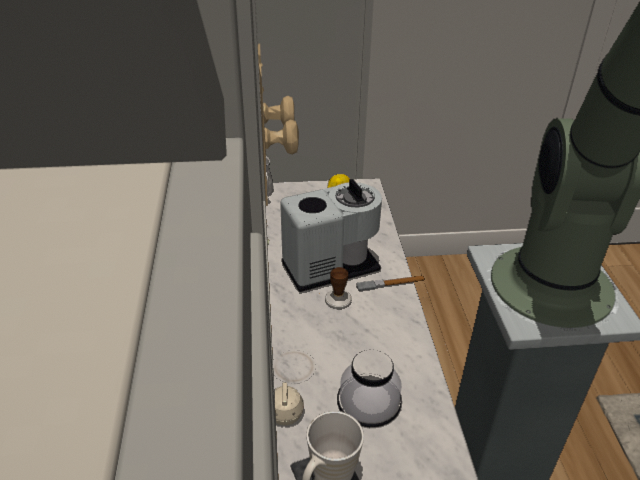

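View pics/side0.png

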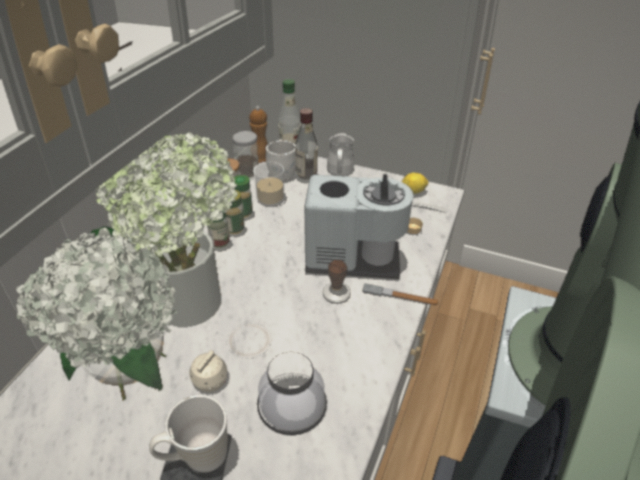

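The scene view shows the carrier at about (355,195), and the side view shows it at about (384,190). The motor's top hole is at (313,205) in scene and (334,189) in side. I'll zoom in to get the handle axis.

```bash
cat > h.py <<'E'
import numpy as np,cv2
from workcell import bot
def ray(f,u,v):
    F=240/np.tan(np.radians(f['vfov'])/2)
    K=np.array([[F,0,f['cx']],[0,F,f['cy']],[0,0,1]])
    x,y=cv2.undistortPoints(np.array([[[u,v]]],float),K,np.array(f['distortion'],float))[0,0]
    V=np.array(f['view']);R=V[:3,:3];return -R.T@V[:3,3],R.T@np.array([x,-y,-1])
def onz(f,u,v,z):
    o,d=ray(f,u,v);return (o+d*(z-o[2])/d[2]).round(4)
def proj(f,P):
    F=240/np.tan(np.radians(f['vfov'])/2)
    K=np.array([[F,0,f['cx']],[0,F,f['cy']],[0,0,1]])
    V=np.array(f['view']);p=np.array(P)@V[:3,:3].T+V[:3,3]
    return cv2.projectPoints(p*[1,-1,-1],np.zeros(3),np.zeros(3),K,np.array(f['distortion'],float))[0][:,0].round(1)
E
python3 - <<'E'
from h import *
o=[]
for c,(u,v),m in(('scene',(355,195),(313,205)),('side',(384,190),(334,189))):
    f=bot.grab_frame(c);i=f['img'];print(c,f['vfov'],onz(f,u,v,.2),onz(f,*m,.187))
    o.append(cv2.resize(i[v-30:v+30,u-40:u+40],(640,480),interpolation=cv2.INTER_CUBIC)[:,:,::-1])
f=bot.grab_frame('wrist')
cv2.imwrite('pics/crop.png',cv2.resize(np.hstack(o),(800,300)))
E
```

```text
scene 42.574606691842334 [ 0.4458 -0.0991  0.2   ] [ 0.5369 -0.0875  0.187 ]
side 50.204376794364904 [ 0.4404 -0.11    0.2   ] [ 0.539  -0.0919  0.187 ]
```

View pics/crop.png

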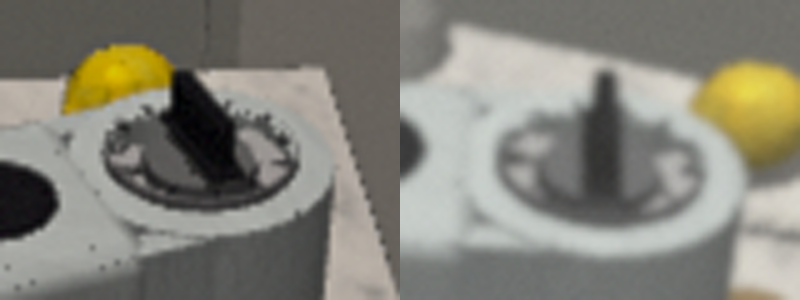

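Grinder yaw is about 0.12 and the carrier is near (0.444,-0.102). I'll swing over in an arc.

Call:
apply_moves(claw=[0.0854,0.0854,0.0854,0.0854,0.0854,0.0854,0.0854,0.0854,0.0854,0.0854,0.0854,0.0854,0.0854,0.0854,0.0854,0.0854,0.0854,0.0854,0.0854,0.0854], xyz=[[0,-0.03,-0.03],[0,-0.03,-0.03],[-0.042,-0.004,0],[-0.042,-0.004,0],[-0.042,-0.004,0],[-0.042,-0.004,0],[-0.042,-0.004,0],[-0.042,-0.004,0],[-0.042,-0.004,0],[-0.042,-0.004,0],[-0.042,-0.004,0],[-0.042,-0.004,0],[-0.042,-0.004,0],[-0.042,-0.004,0],[-0.042,-0.004,0],[-0.042,-0.004,0],[-0.042,-0.004,0],[-0.042,-0.004,0],[0,0,0],[0,0,0]], twist=[[0,0,0],[0,0,0],[0,0,0.08],[0,0,0.08],[0,0,0.08],[0,0,0.08],[0,0,0.08],[0,0,0.08],[0,0,0.08],[0,0,0.08],[0,0,0.08],[0,0,0.08],[0,0,0.08],[0,0,0.08],[0,0,0.08],[0,0,0.08],[0,0,0.08],[0,0,0.08],[0,0,0],[0,0,0]])

```text
clock: 2.95
position: [0.508, 0.047, 0.2914]
tool_rot: [3.141, -0.0, 1.631]
force: [-0.1, 0.7, 0.1]
grip_width: 0.0857
finger_force: 0.0
```

```bash
python3 - <<'E'
from h import *
s=bot.observe(); print({k:s[k].round(3) for k in('qpos','position','tool_rot','force')})
f=bot.grab_frame('wrist');cv2.imwrite('pics/w1.png',f['img'][:,:,::-1])
for q in('carrier','handle','grinder'):print(q,[(d['position'],d['score']) for d in bot.find_in('wrist',q)[:2]])
y=s['tool_rot'][2];t=np.array([.443,-.102])-s['position'][:2]
print('tool dx,dy',t@[np.cos(y),np.sin(y)],t@[np.sin(y),-np.cos(y)],'turn',y-(np.pi/2+.12))
E
```

```text
{'qpos': array([-0.581,  0.296,  0.473,  1.841, -0.155,  1.04 ,  0.013]), 'position': array([0.508, 0.047, 0.291]), 'tool_rot': array([ 3.141, -0.   ,  1.631]), 'force': array([-0.147,  0.748,  0.114])}
carrier [([0.445, -0.0981, 0.1842], 0.97)]
handle [([0.4486, -0.0982, 0.1867], 0.95)]
grinder [([0.515, -0.0572, 0.1722], 0.87)]
tool dx,dy -0.1447430523281079 -0.07389861203650039 turn -0.059425455830457885
```

View pics/w1.png

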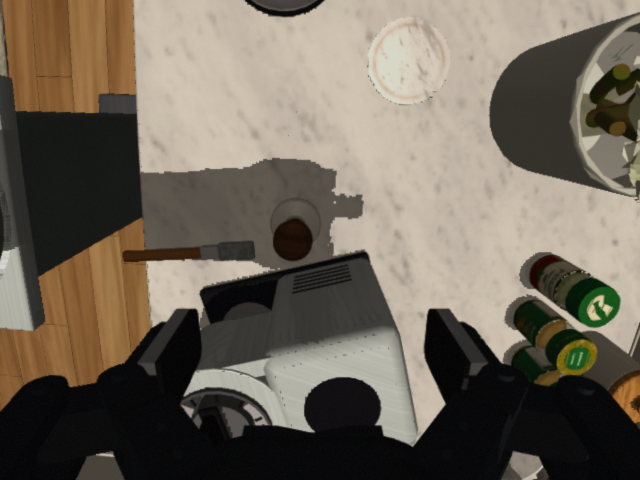

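The wrist view shows the grinder at the bottom, with the carrier at about (222,415), partly hidden. I'll come nearer, keeping it in view.

Call:
apply_moves(claw=[0.0854,0.0854,0.0854,0.0854], xyz=[[-0.03,-0.025,0],[-0.03,-0.025,0],[-0.03,-0.022,0],[0,0,0]], twist=[[0,0,-0.02],[0,0,-0.02],[0,0,-0.02],[0,0,0]])

```text
clock: 3.55
position: [0.4417, -0.0508, 0.2917]
tool_rot: [3.141, -0.0, 1.69]
force: [0.3, 0.4, -0.6]
grip_width: 0.0856
finger_force: 0.0
```

```bash
python3 - <<'E'
from h import *
s=bot.observe(); print({k:s[k].round(3) for k in('qpos','position','tool_rot','force')})
f=bot.grab_frame('wrist');cv2.imwrite('pics/w2.png',cv2.resize(f['img'][180:480,120:520],(800,600),interpolation=2)[:,:,::-1])
np.savez('f2.npz',**f)
for q in('carrier','handle','grinder'):print(q,[(d['position'],d['score']) for d in bot.find_in('wrist',q)[:2]])
E
```

```text
{'qpos': array([-0.469,  0.171,  0.52 ,  1.991, -0.101,  1.004,  0.218]), 'position': array([ 0.442, -0.051,  0.292]), 'tool_rot': array([ 3.141, -0.   ,  1.69 ]), 'force': array([ 0.322,  0.373, -0.646])}
carrier [([0.4436, -0.1076, 0.1873], 0.75)]
handle []
grinder [([0.4974, -0.0701, 0.1806], 0.64)]
```

View pics/w2.png

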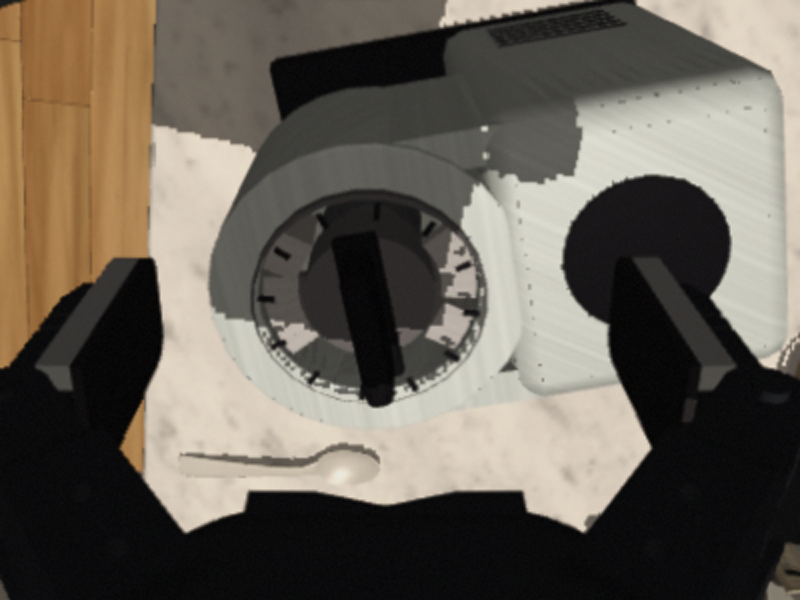

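The carrier is clearly visible. In the crop, the flange spans x 250 to 487 and y 190 to 403, and the handle bar runs from (355,237) to (380,400). I'll compute positions and check them with an overlay.

```bash
python3 - <<'E'
from h import *
f=dict(np.load('f2.npz'))
g=lambda u,v,z:onz(f,120+u/2,180+v/2,z)
for p in((250,297),(487,297),(368,190),(368,403)):print('fl',g(*p,.188))
for p in((333,238),(378,234),(365,403),(393,400)):print('h',g(*p,.217))
img=cv2.resize(f['img'][180:480,120:520],(800,600),interpolation=2)[:,:,::-1].copy()
P=lambda X:((proj(f,X)-[120,180])*2).astype(int)
c=np.array([.443,-.103]);yw=.13
t=np.linspace(0,6.28,60)
cv2.polylines(img,[P(np.c_[c[0]+.0425*np.cos(t),c[1]+.0425*np.sin(t),0*t+.191])],1,(0,0,255))
cv2.polylines(img,[P(np.c_[c[0]+.059*np.cos(t),c[1]+.059*np.sin(t),0*t+.185])],1,(255,0,0))
R=np.array([[np.cos(yw),-np.sin(yw)],[np.sin(yw),np.cos(yw)]])
b=np.array([[5,25],[-5,25],[-5,-25],[5,-25]])/1000@R.T+c
cv2.polylines(img,[P(np.c_[b,[.217]*4])],1,(0,255,0))
cv2.imwrite('pics/o2.png',img[150:450,180:580].repeat(2,0).repeat(2,1))
E
```

```text
fl [ 0.4017 -0.1234  0.188 ]
fl [ 0.486  -0.1133  0.188 ]
fl [ 0.4391 -0.0772  0.188 ]
fl [ 0.4488 -0.1634  0.188 ]
h [ 0.4294 -0.0825  0.217 ]
h [ 0.443  -0.0795  0.217 ]
h [ 0.4459 -0.1416  0.217 ]
h [ 0.455  -0.1393  0.217 ]
```

View pics/o2.png

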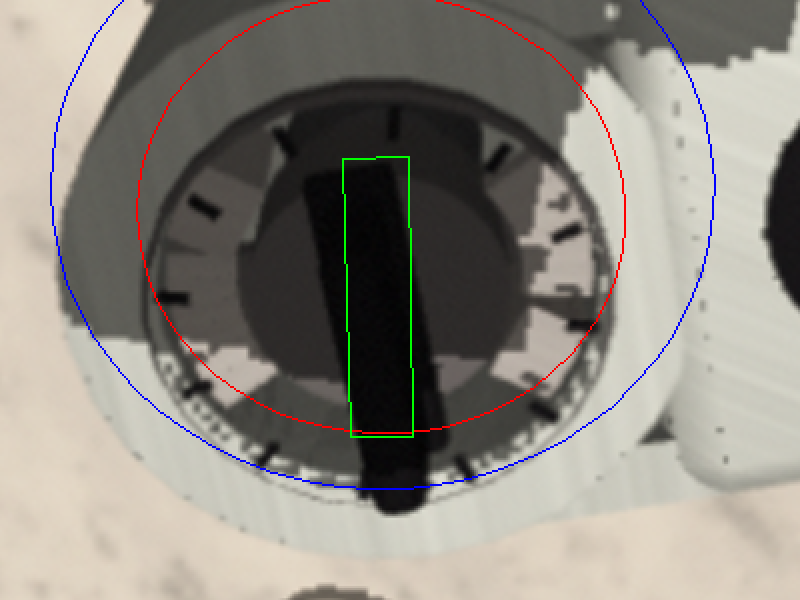

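```bash
python3 - <<'E'
from h import *
w=dict(np.load('f2.npz'));S=bot.grab_frame('scene');D=bot.grab_frame('side')
for n,f in(('w',w),('sc',S),('sd',D)):print(n,f['distortion'],f['vfov'],f['cx'],f['cy'],ray(f,320,240)[0].round(3))
for n,f,p in(('w',w,(120+368/2,180+297/2)),('sc',S,(355.2,195)),('sd',D,(384.4,191))):
    print(n,[onz(f,*p,z) for z in(.17,.191,.21)])
t=np.linspace(0,6.28,80);o=[]
for f,(u,v) in((S,(355,195)),(D,(384,190))):
    im=cv2.resize(f['img'][v-30:v+30,u-40:u+40],(640,480),interpolation=cv2.INTER_CUBIC)[:,:,::-1].copy()
    for c,col in(((.443,-.103),(0,0,255)),((.444,-.119),(0,255,0))):
        X=np.c_[c[0]+.0425*np.cos(t),c[1]+.0425*np.sin(t),0*t+.191]
        cv2.polylines(im,[((proj(f,X)-[u-40,v-30])*8).astype(int)],1,col,2)
    o.append(im)
cv2.imwrite('pics/o3.png',cv2.resize(np.hstack(o),(800,300)))
E
```

```text
w [-0.07327385  0.          0.          0.          0.        ] 63.396384119519766 312.31163056243 240.92396253074145 [0.433 0.023 0.434]
sc [-0.01940205  0.          0.          0.          0.        ] 42.574606691842334 320.5017136661579 246.56136869291655 [0.636 0.993 0.924]
sd [-0.15172181  0.          0.          0.          0.        ] 50.204376794364904 313.4215873755277 233.65347659527504 [0.244 0.713 0.772]
w [array([ 0.4445, -0.1285,  0.17  ]), array([ 0.4436, -0.1165,  0.191 ]), array([ 0.4427, -0.1056,  0.21  ])]
sc [array([ 0.4375, -0.1444,  0.17  ]), array([ 0.443 , -0.1127,  0.191 ]), array([ 0.448, -0.084,  0.21 ])]
sd [array([ 0.4489, -0.15  ,  0.17  ]), array([ 0.4417, -0.1199,  0.191 ]), array([ 0.4352, -0.0927,  0.21  ])]
```

View pics/o3.png

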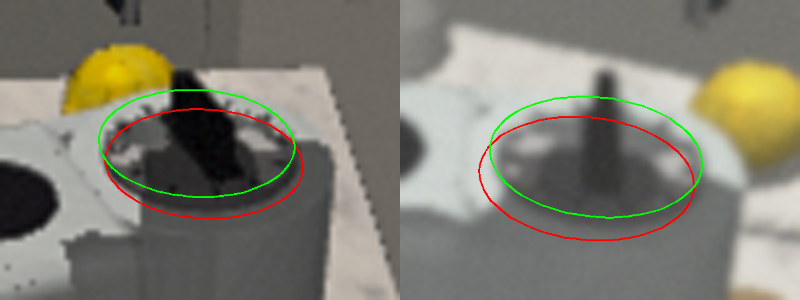

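All three cameras agree on a centre of (0.4435,-0.1165). The red ring, my first guess, was off and the green one fits. Next I'll refine yaw with an overlay on the wrist view.

```bash
python3 - <<'E'
from h import *
f=dict(np.load('f2.npz'))
m=onz(f,120+648/2,180+249/2,.187);c=np.array([.4436,-.1165]);print('hole',m,np.arctan2(*(m[:2]-c)[::-1]))
img=cv2.resize(f['img'][180:480,120:520],(800,600),interpolation=2)[:,:,::-1].copy()
img=cv2.convertScaleAbs(img,alpha=1.6,beta=30)
P=lambda X:((proj(f,X)-[120,180])*2).astype(int)
t=np.linspace(0,6.28,60)
for r,z in((.0425,.191),(.059,.185)):
  cv2.polylines(img,[P(np.c_[c[0]+r*np.cos(t),c[1]+r*np.sin(t),0*t+z])],1,(0,0,255))
for yw,col in((.22,(0,255,0)),(.28,(255,0,255))):
  R=np.array([[np.cos(yw),-np.sin(yw)],[np.sin(yw),np.cos(yw)]])
  b=np.array([[5,25],[-5,25],[-5,-25],[5,-25]])/1000@R.T+c
  cv2.polylines(img,[P(np.c_[b,[.217]*4])],1,col)
cv2.imwrite('pics/o4.png',img[150:450,180:580].repeat(2,0).repeat(2,1))
s=bot.observe();y=s['tool_rot'][2];t=c-s['position'][:2]
print('dx,dy',t@[np.cos(y),np.sin(y)],t@[np.sin(y),-np.cos(y)])
E
```

```text
hole [ 0.5402 -0.0885  0.187 ] 0.28212373214271547
dx,dy -0.06890015851858508 -0.008950094994646352
```

View pics/o4.png

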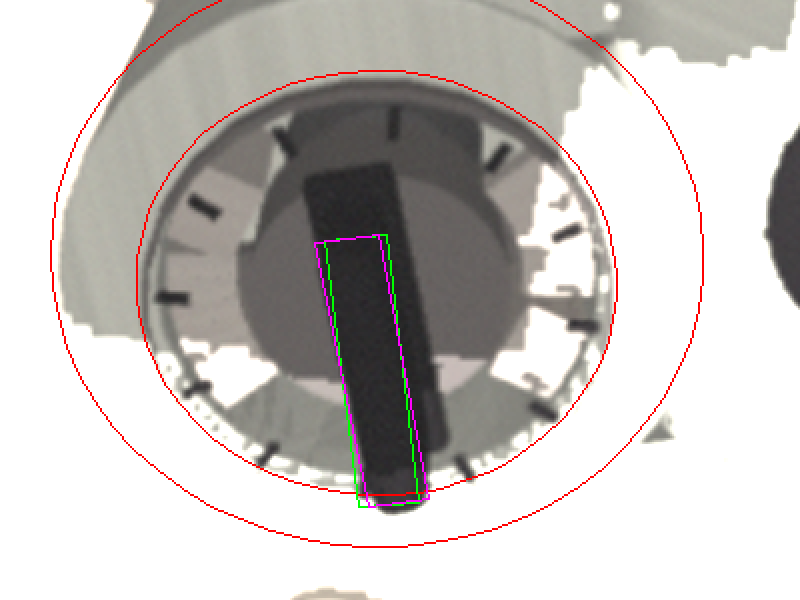

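The overlay fits at yaw 0.28, with the centre about 1 mm further on, at (0.444,-0.1175). I'll align above it, then descend.

Call:
apply_moves(claw=[0.0854,0.0854,0.0854,0.0854,0.05,0.05,0.05,0.05], xyz=[[-0.035,-0.004,0],[-0.035,-0.0045,0],[0,0,0.02],[0,0,0.025],[0,0,0.02],[0,0,0.015],[0,0,0.01],[0,0,0]], twist=[[0,0,0],[0,0,-0.08],[0,0,-0.08],[0,0,0],[0,0,0],[0,0,0],[0,0,0],[0,0,0]])

```text
clock: 4.65
position: [0.4434, -0.1181, 0.2003]
tool_rot: [-3.14, -0.0, 1.853]
force: [-0.0, -0.4, 0.1]
grip_width: 0.0498
finger_force: 0.0
```

```bash
python3 - <<'E'
from h import *
s=bot.observe(); print({k:np.round(s[k],3) for k in('qpos','position','tool_rot','force','moment','grip_width')})
E
```

```text
{'qpos': array([-0.263,  0.337,  0.494,  2.071, -0.222,  0.786,  0.648]), 'position': array([ 0.443, -0.118,  0.2  ]), 'tool_rot': array([-3.14 , -0.   ,  1.853]), 'force': array([-0.006, -0.379,  0.074]), 'moment': array([-0.066,  0.022,  0.004]), 'grip_width': np.float64(0.05)}
```

Call:
apply_moves(claw=[0.03,0.015,0.005,0.0,0.0,0.0], xyz=[[0,0,0.001],[0,0,0],[0,0,0],[0,0,0],[0,0,0],[0,0,0]], twist=[[0,0,0],[0,0,0],[0,0,0],[0,0,0],[0,0,0],[0,0,0]], force=50)

```text
clock: 5.25
position: [0.4441, -0.1185, 0.201]
tool_rot: [3.14, 0.0, 1.853]
force: [-0.6, -0.6, 6.2]
grip_width: 0.0086
finger_force: 49.3
```

```bash
python3 - <<'E'
from h import *
s=bot.observe(); print({k:np.round(s[k],3) for k in('position','tool_rot','force','moment','grip_width','finger_force')})
E
```

```text
{'position': array([ 0.444, -0.118,  0.201]), 'tool_rot': array([3.14 , 0.   , 1.853]), 'force': array([-0.64 , -0.65 ,  6.231]), 'moment': array([0.096, 0.219, 0.077]), 'grip_width': np.float64(0.009), 'finger_force': np.float64(49.316)}
```

Gripped, opening about 9 mm. I'll feel one way gently.

Call:
apply_moves(claw=[0,0,0,0,0], xyz=[[0,0,-0.001],[0,0,0],[0,0,0],[0,0,0],[0,0,0]], twist=[[0,0,-0.04],[0,0,-0.04],[0,0,-0.04],[0,0,-0.03],[0,0,0]])

```text
clock: 5.75
position: [0.4437, -0.1185, 0.2015]
tool_rot: [3.141, 0.0, 2.003]
force: [-0.7, -0.3, -2.9]
grip_width: 0.0085
finger_force: 48.8
```

```bash
python3 - <<'E'
from h import *
s=bot.observe(); print({k:np.round(s[k],3) for k in('qpos','position','tool_rot','force','moment','grip_width','finger_force')})
E
```

```text
{'qpos': array([-0.234,  0.329,  0.457,  2.07 , -0.203,  0.785,  0.779]), 'position': array([ 0.444, -0.118,  0.202]), 'tool_rot': array([3.141, 0.   , 2.003]), 'force': array([-0.686, -0.342, -2.876]), 'moment': array([ 0.036, -0.022,  0.033]), 'grip_width': np.float64(0.009), 'finger_force': np.float64(48.81)}
```

Call:
apply_moves(claw=[0,0,0,0,0], xyz=[[0,0,0],[0,0,0],[0,0,0],[0,0,0],[0,0,0]], twist=[[0,0,-0.03],[0,0,-0.03],[0,0,-0.02],[0,0,-0.02],[0,0,0]])

```text
clock: 6.25
position: [0.4437, -0.1185, 0.2013]
tool_rot: [3.142, -0.0, 2.104]
force: [-0.1, 0.3, -2.4]
grip_width: 0.0083
finger_force: 48.8
```

```bash
python3 - <<'E'
from h import *
s=bot.observe(); print({k:np.round(s[k],3) for k in('qpos','position','tool_rot','force','moment','grip_width','finger_force')})
E
```

```text
{'qpos': array([-0.215,  0.326,  0.432,  2.069, -0.191,  0.784,  0.866]), 'position': array([ 0.444, -0.118,  0.201]), 'tool_rot': array([ 3.142, -0.   ,  2.104]), 'force': array([-0.093,  0.323, -2.44 ]), 'moment': array([ 0.038,  0.037, -0.016]), 'grip_width': np.float64(0.008), 'finger_force': np.float64(48.796)}
```

Call:
apply_moves(claw=[0,0,0,0,0], xyz=[[0,0,0],[0,0,0],[0,0,0],[0,0,0],[0,0,0]], twist=[[0,0,-0.03],[0,0,-0.03],[0,0,-0.03],[0,0,-0.03],[0,0,0]])

```text
clock: 6.75
position: [0.4436, -0.1186, 0.2013]
tool_rot: [3.142, 0.0, 2.224]
force: [-0.3, 0.1, -1.5]
grip_width: 0.0089
finger_force: 48.8
```

```bash
python3 - <<'E'
from h import *
s=bot.observe(); print({k:np.round(s[k],3) for k in('qpos','position','tool_rot','force','moment','grip_width','finger_force')})
f=bot.grab_frame('wrist');cv2.imwrite('pics/w3.png',f['img'][:,:,::-1])
E
```

```text
{'qpos': array([-0.192,  0.323,  0.403,  2.068, -0.177,  0.783,  0.972]), 'position': array([ 0.444, -0.119,  0.201]), 'tool_rot': array([3.142, 0.   , 2.224]), 'force': array([-0.272,  0.073, -1.547]), 'moment': array([0.018, 0.024, 0.026]), 'grip_width': np.float64(0.009), 'finger_force': np.float64(48.797)}
```

View pics/w3.png

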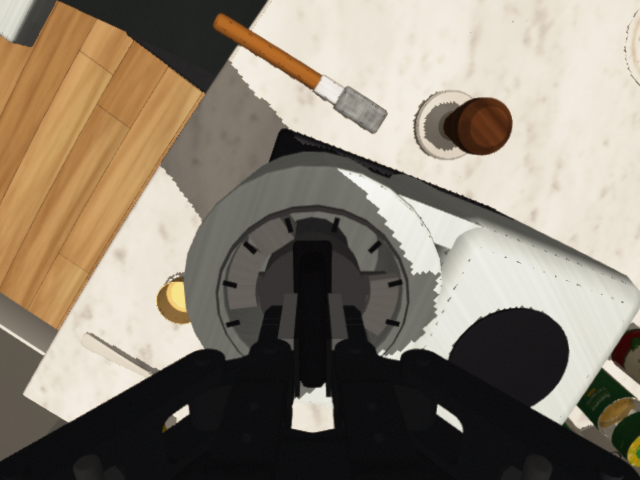

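The handle at (313,300) is still aligned with the fingers while the grinder has turned relative to them, so it gives this way freely. I'll keep unscrewing.

Call:
apply_moves(claw=[0,0,0,0,0,0,0,0,0,0,0,0,0,0,0,0], xyz=[[0,0,0],[0,0,0],[0,0,0],[0,0,0],[0,0,0],[0,0,0],[0,0,0],[0,0,0],[0,0,0],[0,0,0],[0,0,0],[0,0,0],[0,0,0],[0,0,0],[0,0,0],[0,0,0]], twist=[[0,0,-0.1],[0,0,-0.1],[0,0,-0.1],[0,0,-0.1],[0,0,-0.1],[0,0,-0.1],[0,0,-0.1],[0,0,-0.1],[0,0,-0.1],[0,0,-0.1],[0,0,-0.1],[0,0,-0.1],[0,0,-0.1],[0,0,-0.1],[0,0,0],[0,0,0]])

```text
clock: 8.4
position: [0.4436, -0.1186, 0.2013]
tool_rot: [3.141, -0.0, -2.664]
force: [1.2, -0.6, -2.7]
grip_width: 0.0088
finger_force: 48.8
```

```bash
python3 - <<'E'
from h import *
s=bot.observe(); print({k:np.round(s[k],3) for k in('qpos','position','tool_rot','force','moment','grip_width','finger_force')})
E
```

```text
{'qpos': array([ 0.063,  0.302,  0.085,  2.056, -0.036,  0.784,  2.218]), 'position': array([ 0.444, -0.119,  0.201]), 'tool_rot': array([ 3.141, -0.   , -2.664]), 'force': array([ 1.157, -0.61 , -2.693]), 'moment': array([-0.01 , -0.009,  0.034]), 'grip_width': np.float64(0.009), 'finger_force': np.float64(48.807)}
```

It has turned 1.77 rad. I'll try a gentle lift.

Call:
apply_moves(claw=[0,0,0,0,0], xyz=[[0,0,0],[0,0,-0.002],[0,0,-0.003],[0,0,-0.003],[0,0,0]], twist=[[0,0,-0.04],[0,0,0],[0,0,0],[0,0,0],[0,0,0]], force=70)

```text
clock: 8.9
position: [0.4439, -0.1185, 0.2098]
tool_rot: [-3.141, 0.001, -2.621]
force: [-0.4, -0.3, -2.5]
grip_width: 0.0079
finger_force: 73.8
```

It lifts freely, with only its weight on the wrist. I'll raise it to about 10 cm.

Call:
apply_moves(claw=[0,0,0,0,0,0,0,0,0,0], xyz=[[0,0,-0.008],[0,0,-0.01],[0,0,-0.012],[0,0,-0.015],[0,0,-0.015],[0,0,-0.015],[0,0,-0.012],[0,0,-0.005],[0,0,0],[0,0,0]], twist=[[0,0,0],[0,0,0],[0,0,0],[0,0,0],[0,0,0],[0,0,0],[0,0,0],[0,0,0],[0,0,0],[0,0,0]])

```text
clock: 9.9
position: [0.4435, -0.1185, 0.3011]
tool_rot: [3.141, -0.0, -2.621]
force: [-0.2, 0.3, -3.8]
grip_width: 0.0081
finger_force: 73.9
```

```bash
python3 - <<'E'
from h import *
s=bot.observe(); print({k:np.round(s[k],3) for k in('clock','qd','position','tool_rot','force','moment','grip_width','finger_force')})
f=bot.grab_frame('side');g=bot.grab_frame('wrist')
cv2.imwrite('pics/end.png',np.hstack([cv2.resize(x,(400,300)) for x in(f['img'][100:280,260:500],g['img'])])[:,:,::-1])
E
```

```text
{'clock': np.float64(9.9), 'qd': array([ 0.001,  0.007,  0.   ,  0.005, -0.   , -0.002, -0.   ]), 'position': array([ 0.443, -0.118,  0.301]), 'tool_rot': array([ 3.141, -0.   , -2.621]), 'force': array([-0.166,  0.29 , -3.808]), 'moment': array([ 0.03 ,  0.003, -0.02 ]), 'grip_width': np.float64(0.008), 'finger_force': np.float64(73.882)}
```

View pics/end.png

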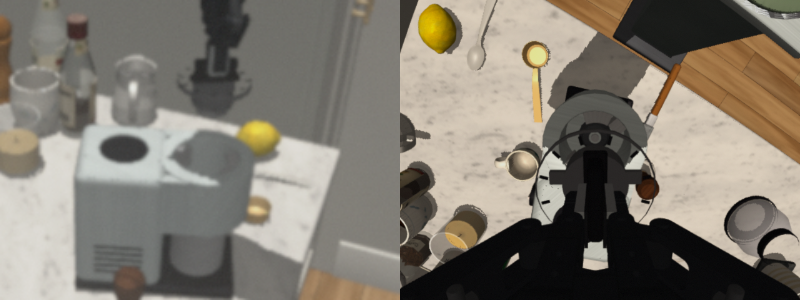

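The side view shows the carrier hanging level and clear above the open chamber at (210,85). The other things are still in place.

```bash
python3 -c "
from workcell import bot
print(bot.job_done())"
```

```text
the job is handed in; nothing more can be done
None
```

The carrier turned freely one way, came out after about 1.8 rad, and was handed in at 9.9 s held level and still, about 10 cm above the mouth; the grader returned no verdict.

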